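Turn two chocolate bars out of their mould

TASK

Turn the two chocolate bars out of their mould onto the marble slab: turn the filled mould upside down with the bars still in it, and rap its rim on the slab until both bars let go and lie flat on the marble, moulded side up, without letting them fall from a height or touching them with the gripper. Then lay the empty mould flat on the wooden top, clear of the slab, let go of it, and leave the other kitchen things where they stand.

Things in the scene. Friction and masses are not known exactly. Their poses are not given: they have to be found in the camera images.
- mould_center (a point): a rigid white plastic two-bar mould, a plain box 170 mm long (its x), 62 mm wide (its y), 40 mm high (its z), about 0.28 kg empty; the point is the middle of that box. At the start it lies level on the wood, z (its open side) up. Its smooth upright outer walls are gripped across the 62 mm width; it stands by itself on either flat end (62 x 40 mm).
- mould_rim (a point): the middle of the mould's flat rim, 20 mm above mould_center along z. Two cavities, 71 x 45 mm and 32 mm deep, lie along x, centred 39.5 mm either side of the middle; end walls 10 mm, side walls 8.5 mm, floor 8 mm thick. The bars lie on the cavity floors, 12 mm below the rim, so the rim alone meets a flat surface when the mould is upside down on it.
- bar0_center (a point): the chocolate bar in the mould's -x cavity, 68 x 42 x 20 mm, 80 g, long side along the mould's. The point is its centre; z (up at the start) points out of its plain poured face, away from the moulded face that lies on the cavity floor. It is stuck: springy cavity ends hold it with 4 to 5 times its weight, so it stays in while the mould is turned over, moved, stopped or set down softly.
- bar1_center (a point): the like chocolate bar in the mould's +x cavity, stuck in the same way; point and axes as for bar0. With the mould upside down, each rap (the mould stopped dead by the slab at 0.1 to 0.25 m/s) slips a bar some 2 to 8 mm towards the rim; once it has slipped 8 mm it is free and drops the last 4 mm to the slab. So one to five raps, and it shows when the mould is lifted.
- slab: the slab of pale marble, 180 mm (its x) by 220 mm (its y), 15 mm thick, fast on the wooden top; the origin is the centre of its underside, on the wood (z = 0). The mould may be to the left of it or to the right. The bin, scale, crock, jar and oil bottle stand fast at the block's left and right edges, over 0.5 m from its middle line.
- reamer_center (a point): a turned wooden citrus reamer lying on its side, 160 mm long (its x), 36 mm thick; the point is its centre, 18 mm above the wood. Leave it where it stands (not moved by 25 mm).
- bowl_center (a point): a round terracotta bowl, 156 mm across, 65 mm high; the point is its middle, 33 mm above the wood. Leave it where it stands (not moved by 25 mm).
- measuring_cup_center (a point): a round steel measuring cup, 78 mm across, 55 mm high, its flat handle sticking out 93 mm from the rim along its -x; the point is the cup's middle, 28 mm above the wood. Leave it where it stands (not moved by 25 mm).
- carafe_center (a point): an empty glass carafe, 110 mm across, 195 mm tall; the point is its middle, 98 mm above the wood. Leave it where it stands (not moved by 25 mm).
Things that resemble listed ones, but are neither listed nor needed, are in the scene too. Leave any purple, red or turquoise look-alike of the part that bears mould_center alone.

How it is judged (in metres and radians):
On the way, in this order (a step that is already met when the one before it is completed fails the run):
1. the mould is off the wood and upside down, within 0.25 rad of level, with both bars still in it (angle between mould_center's own z axis and vertical above 2.89 rad and height (world z) of mould_center above 0.03 m and z of each of bar0_center, bar1_center in the frame of mould_center below 0.008 m), for 0.2 s.
2. still upside down, its rim is knocked on the slab (10 N or more) (angle between mould_center's own z axis and vertical above 2.6 rad and contact force between mould and slab above 10 N).
3. both bars are out, lying flat on the slab, and the mould is lifted off them (z of bar0_center in the frame of slab between 0.02 and 0.029 m and x of bar0_center in the frame of slab between -0.085 and 0.085 m and y of bar0_center in the frame of slab between -0.105 and 0.105 m and angle between each of bar0_center, bar1_center's own z axis and vertical above 3 rad and z of bar1_center in the frame of slab between 0.02 and 0.029 m and x of bar1_center in the frame of slab between -0.085 and 0.085 m and y of bar1_center in the frame of slab between -0.105 and 0.105 m and z of mould_center in the frame of slab above 0.06 m), for 0.2 s.
At the end, for the whole second after the job is handed in: Both bars lie flat (within 0.14 rad) on the marble slab with their moulded face up, their centres at least 5 mm inside its edges; the empty mould lies flat on the wooden top (either way up, within 0.1 rad of level, its middle under 25 mm above the wood), not touching the slab; all are at rest (z of bar0_center in the frame of slab between 0.02 and 0.029 m and x of bar0_center in the frame of slab between -0.085 and 0.085 m and y of bar0_center in the frame of slab between -0.105 and 0.105 m and angle between each of bar0_center, bar1_center's own z axis and vertical above 3 rad and z of bar1_center in the frame of slab between 0.02 and 0.029 m and x of bar1_center in the frame of slab between -0.085 and 0.085 m and y of bar1_center in the frame of slab between -0.105 and 0.105 m and linear speed of each of bar0, bar1, mould below 0.01 m/s and (angle between mould_center's own z axis and vertical below 0.1 rad or angle between mould_center's own z axis and vertical above 3.04 rad) and height (world z) of mould_center below 0.025 m and contact force between mould and slab below 0.1 N).
It fails at once if the gripper or arm touches a chocolate bar (contact force between any of the fingers, the arm and bar0 above 0.5 N or contact force between any of the fingers, the arm and bar1 above 0.5 N).
It fails at once if a bar comes out of the mould with its centre more than 60 mm above the slab ((distance between bar0_center and mould_center above 0.056 m and height (world z) of bar0_center above 0.075 m) or (distance between bar1_center and mould_center above 0.056 m and height (world z) of bar1_center above 0.075 m)).
It fails at once if the reamer, bowl, measuring cup or carafe is moved by more than 25 mm (distance of any of reamer_center, bowl_center, measuring_cup_center, carafe_center from where it was at the start of the episode above 0.025 m).
It also fails if it takes over 61 s, if anything falls off the work surface, if the arm or the gripper's body presses on something with over 40 N, if the wrist force passes 120 N, or if a joint passes its speed limit or range.

ROBOT

A 6-joint arm with a two-finger parallel gripper is mounted at the origin on the work surface. World frame = base frame: x ahead of the robot, y to its left, z up, the work surface at z = 0. Lengths are in m, angles in degrees, forces in N, time in s.
With the tool pointing down it reaches from about 0.275 to 0.725 m from the base axis. Payload 5.6 kg.
Tool frame: the origin (TCP) lies midway between the tips of the shut fingers; the grasp point (between the pads) lies 19 mm behind it; z points along the fingers, y is the direction in which the jaws open and shut (so a half turn about z gives the same grasp; the last joint's range is limited). The gripper opens to 85 mm and grips with 20 to 120 N. Pads are 22 mm wide; open, the fingers measure 114 mm over their backs; the gripper's body (76 mm by 85 mm) begins 54 mm behind the grasp point. The pads swing forward as they close: fully open they stand 13 mm farther back than shut.
Start: joints at [87.869, 14.616, 6.199, 0, -81.583, -16.306], TCP at [0.174, 0.522, 0.231] pointing down, gripper open.
Joint ranges: [-168.99, 168.99], [-69.2, 112.95], [-62.41, 85.93], [-164.36, 98.24], [-168.68, -3.75], [-174.98, 174.98]. Speed limits (degrees/s): [147.25, 147.25, 180, 180, 180, 180].

INTERFACE

Orientations are given as a 3x3 rotation matrix whose columns are the frame's x, y, z axes.
In Python, from station import r gives the robot as it stands. The module is installed in compiled form; this text tells all that it offers. Calls block until the motion is done:
- r.move_to(position, orientation): joint-space move of the TCP to a pose.
- r.line_to(position, ori=None, feed=0.15, threshold=None): straight line of the TCP; ori=None keeps the orientation; feed is the mean speed in m/s. With threshold (N) it stops when the force on the tool has changed by that much, and returns True; else False.
- r.goto_joints(angles): joint-space move.
- r.set_gripper(opening): finger opening in m; the grip force is fixed at half the most; returns when the fingers have stopped.
- r.hold(seconds).
- r.ik(position, orientation): joint angles nearest the present ones, or None.
- r.observe(): the state.
- r.read_camera(name): name is "scene" or "side" or "wrist"; returns the picture (384x512x3 uint8, blue, green, red); there is no depth.
- r.camera_model(name): a dict with "intrinsics" (3x3 intrinsics, pixels), "R" (3x3) and "t" (3): a world point X has camera coordinates R X + t. Camera axes: x right, y down, z forward; pixel columns grow to the right and rows downward; lengths in m; the calibration is good to about 2 mm. A picture is of the moment at which its call begins: read the wrist's pose just before it. camera_model takes no time and is no camera call; for the wrist camera it gives the pose at the moment of the call.
A pose or a line that the arm cannot do raises r.Unreachable and nothing moves.
- r.job_done(): hands the job in, once; it reports no verdict.
The state is a dict: "time": time; "joint_pos": joint angles; "joint_vel": joint speeds; "joint_torque": joint torques, N m; "tcp_pos": TCP position; "orientation": TCP orientation; "wrist_force": force on the tool from outside, world axes, zero at the start; "wrist_torque": the same for the moment, N m; "opening": finger opening in m.
Only numpy, scipy, OpenCV 4.12 (cv2) and the standard library are available. Lean on these libraries where they do the work, as an engineer would, in place of code of your own. Each camera call takes 0.05 s, during which the arm holds its last target.

## Working session

There is one attempt and no reset: what is moved stays moved. The work goes in short steps, each a Python script; the robot and the scene stay as the last script left them, time stands still between calls to the robot, and variables do not carry over. Pictures are saved under pics/ and viewed, and the job is handed in when it is done.

```bash
mkdir -p pics
python3 - <<'E'
from station import r
import cv2
for n in ("scene","side","wrist"):
    m=r.camera_model(n); im=r.read_camera(n); cv2.imwrite(f"pics/{n}0.png",im)
    print(n,m['intrinsics'].tolist() if hasattr(m['intrinsics'],'tolist') else m['intrinsics'],m['R'],m['t'])
o=r.observe();print(o['time'],o['tcp_pos'],o['orientation'],o['wrist_force'],o['opening'])
E
```

```text
scene [[450.6217910488249, 0.0, 260.1504801522152], [0.0, 450.6217910488249, 187.61244459165272], [0.0, 0.0, 1.0]] [[-0.84769603  0.53036145  0.01132138]
 [ 0.39545059  0.64600063 -0.65291808]
 [-0.35359619 -0.54899902 -0.75734392]] [ 0.38841221 -0.25847327  1.71061053]
side [[445.00666472333194, 0.0, 251.0430395044038], [0.0, 445.00666472333194, 204.31191983551983], [0.0, 0.0, 1.0]] [[ 0.99801569 -0.0617144  -0.01249076]
 [-0.05452507 -0.74784084 -0.66163517]
 [ 0.03149132  0.66100334 -0.74972187]] [-0.514995    0.18610712  1.08996912]
wrist [[334.9932846648927, 0.0, 260.9004403045127], [0.0, 334.9932846648927, 195.607425620766], [0.0, 0.0, 1.0]] [[-0.31569608 -0.94885854  0.00185686]
 [-0.90370713  0.30126903  0.30422097]
 [-0.28922208  0.09436331 -0.95259968]] [ 0.54899369 -0.03904148  0.38063687]
0.15 [0.1737988  0.52144146 0.2306046 ] [[ 9.48652136e-01 -3.16321031e-01 -3.62269405e-04]
 [-3.16321223e-01 -9.48651118e-01 -1.39320687e-03]
 [ 9.70333557e-05  1.43626217e-03 -9.99998964e-01]] [0.46962396 0.76145999 0.32871716] 0.08551739249755612
```

View pics/scene0.png

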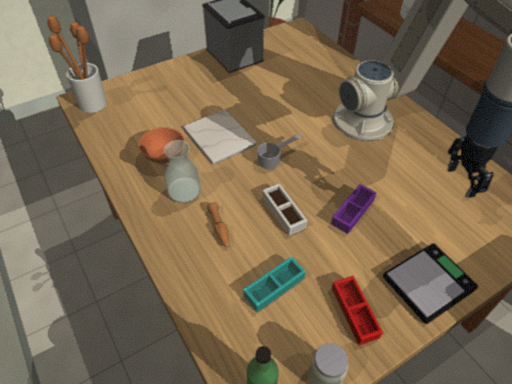

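View pics/side0.png

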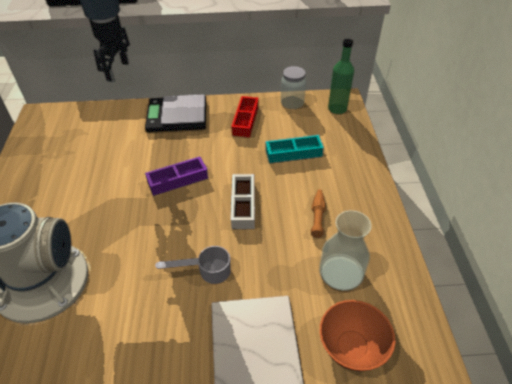

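View pics/wrist0.png

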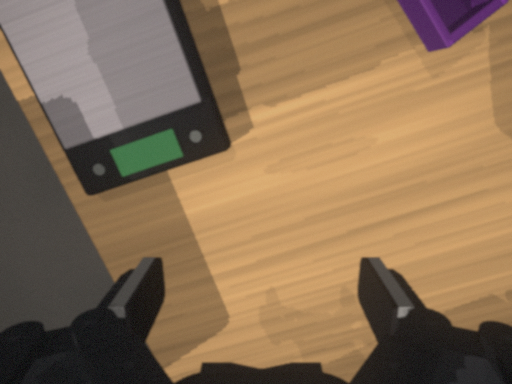

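The scene view shows the white mould at (285,209), with lookalikes in purple (354,208), red (357,310) and turquoise (275,284). In the side view it is at (243,200). Only the white one holds dark bars, so that one fits the description. The slab is at scene (218,136). Next I'll enlarge the crops and measure.

```bash
cat > h.py <<'E'
import numpy as np, cv2
def ray(m,uv):
    K=np.array(m['intrinsics']);R=np.array(m['R']);t=np.array(m['t'])
    d=R.T@np.linalg.solve(K,np.array([uv[0],uv[1],1.]));c=-R.T@t
    return c,d/np.linalg.norm(d)
def onplane(m,uv,z):
    c,d=ray(m,uv); return c+d*(z-c[2])/d[2]
def tri(obs):
    A=np.zeros((3,3));b=np.zeros(3);L=[]
    for m,uv in obs:
        c,d=ray(m,uv);P=np.eye(3)-np.outer(d,d);A+=P;b+=P@c;L.append((c,P))
    x=np.linalg.solve(A,b);return x,[np.linalg.norm(P@(x-c)) for c,P in L]
def proj(m,X):
    p=np.array(m['intrinsics'])@(np.array(m['R'])@np.array(X)+np.array(m['t']));return p[:2]/p[2]
E
python3 - <<'E'
import cv2,numpy as np
s=cv2.imread('pics/scene0.png');d=cv2.imread('pics/side0.png')
a=cv2.resize(s[175:245,250:330],None,fx=5,fy=5,interpolation=cv2.INTER_CUBIC)
b=cv2.resize(d[165:235,205:285],None,fx=5,fy=5,interpolation=cv2.INTER_CUBIC)
c=np.hstack([a,b]);cv2.imwrite('pics/crop1.png',c)
a=cv2.resize(s[100:175,130:310],None,fx=4,fy=4,interpolation=cv2.INTER_CUBIC)
cv2.imwrite('pics/crop2.png',a)
E
```

```text
(no output)
```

View pics/crop1.png

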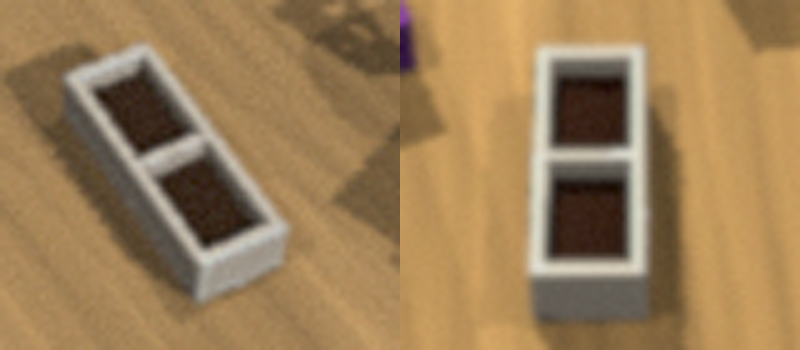

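View pics/crop2.png

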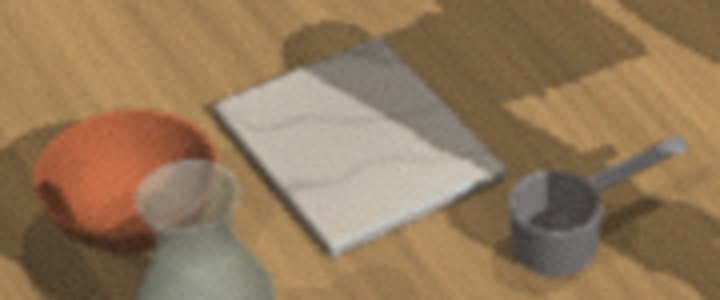

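Run:
```python
from station import r
from h import *
S=r.camera_model('scene');D=r.camera_model('side')
sc=[(263.4,191),(279.4,184.4),(307.4,220.6),(290,228.6)]
si=[(254.4,219.8),(230.8,219.8),(232.4,174.4),(254,174.4)]
P=[]
for a,b in zip(sc,si):
    x,e=tri([(S,a),(D,b)]);P.append(x);print(x.round(4),np.round(e,4))
P=np.array(P);print('c',P.mean(0)); l=(P[2]+P[3]-P[0]-P[1])/2;print(l,np.hypot(*l[:2]),np.degrees(np.arctan2(l[1],l[0])))
print([onplane(S,a,.04).round(3) for a in sc])
print([onplane(D,a,.04).round(3) for a in si])
q=[(183.8,126.3),(224.5,110),(255.8,144.5),(213.8,163)]
Q=np.array([onplane(S,a,.015) for a in q]);print(Q.round(3),Q.mean(0))
for a in [(213,299.5),(289,297)]: print('side',onplane(D,a,.015).round(3))
for n,uvs,uvd,z in [('cup',(270,148),(214,258),.05),('carafe',(182,190),(345,272),.0),('bowl',(160,143),(358,335),.05),('reamer',(219,224),(318,214),.018),('purple',(354,208),(177,176),.03),('cuphandle',(298,138),(158,266),.05)]:
    print(n,onplane(S,uvs,z).round(3),onplane(D,uvd,z).round(3))
```

```text
[0.5301 0.1277 0.0335] [0.0033 0.0033]
[0.4698 0.1314 0.0336] [0.0017 0.0017]
[0.4796 0.2972 0.0363] [0.0018 0.0018]
[0.5409 0.2936 0.0356] [0.0023 0.0023]
c [0.50510673 0.21247065 0.03475002]
[0.01034661 0.16586171 0.00236635] 0.16618411619652612 86.43046138150714
[array([0.53 , 0.133, 0.04 ]), array([0.471, 0.136, 0.04 ]), array([0.48, 0.3 , 0.04]), array([0.541, 0.296, 0.04 ])]
[array([0.533, 0.121, 0.04 ]), array([0.471, 0.125, 0.04 ]), array([0.481, 0.292, 0.04 ]), array([0.543, 0.288, 0.04 ])]
[[ 0.601 -0.3    0.015]
 [ 0.428 -0.304  0.015]
 [ 0.426 -0.081  0.015]
 [ 0.595 -0.079  0.015]] [ 0.51241998 -0.19104861  0.015     ]
side [ 0.422 -0.09   0.015]
side [ 0.599 -0.096  0.015]
cup [ 0.413 -0.011  0.05 ] [0.428 0.001 0.05 ]
carafe [ 0.735 -0.038  0.   ] [ 0.746 -0.028  0.   ]
bowl [ 0.721 -0.227  0.05 ] [ 0.728 -0.215  0.05 ]
reamer [0.704 0.158 0.018] [0.706 0.147 0.018]
purple [0.323 0.33  0.03 ] [0.322 0.308 0.03 ]
cuphandle [ 0.303 -0.002  0.05 ] [ 0.295 -0.012  0.05 ]
```

```bash
cat >> h.py <<'E'
def unit(v): return np.array(v)/np.linalg.norm(v)
def ori(jaw,appr):
    y=unit(jaw);z=unit(appr);x=np.cross(y,z);return np.column_stack([x,y,z])
def tilt(jaw,along,deg):
    # approach: straight down tilted by deg towards 'along'
    t=np.radians(deg);return ori(jaw,np.cos(t)*np.array([0,0,-1.])+np.sin(t)*np.array(along))
E
python3 - <<'E'
from station import r
from h import *
o=r.observe();W=r.camera_model('wrist');c=-np.array(W['R']).T@np.array(W['t'])
T=np.array(o['orientation']);print('cam in tool',(T.T@(c-np.array(o['tcp_pos']))).round(4),(T.T@np.array(W['R']).T).round(3).tolist())
for sj in (1,-1):
  for so in (1,-1):
    al=[0,so,0.];jaw=[sj,0,0.]
    print('jaw',sj,'o',so)
    for nm,p in [('mould',[.505,.212,.05]),('lift',[.505,.212,.22]),('stand',[.505,.212,.09]),('slab',[.512,-.19,.05]),('slabup',[.512,-.19,.2])]:
      print(nm,[(d,None if (q:=r.ik(p,tilt(jaw,al,d))) is None else np.round(q).astype(int).tolist()) for d in (60,45,30,0,-30,-45,-60)])
E
```

```text
cam in tool [ 7.83e-02  1.00e-04 -1.43e-01] [[0.001, -0.953, -0.304], [1.0, 0.001, 0.0], [-0.0, -0.304, 0.953]]
jaw 1 o 1
mould [(60, [-4, 33, -5, -64, -75, -145]), (45, [6, 25, -7, -51, -64, -160]), (30, None), (0, [39, 21, -12, 0, -57, 141]), (-30, [51, 33, -7, 19, -75, 120]), (-45, [55, 41, -3, 24, -85, 115]), (-60, [57, 50, 1, 28, -96, 111])]
lift [(60, [-3, 18, 2, -60, -84, -164]), (45, None), (30, [19, 11, 4, -29, -74, 167]), (0, [39, 15, 4, 0, -80, 141]), (-30, [51, 26, 7, 18, -95, 127]), (-45, [55, 33, 8, 25, -103, 123]), (-60, [57, 40, 8, 31, -110, 120])]
stand [(60, [-3, 29, -5, -63, -77, -149]), (45, [6, 22, -5, -50, -67, -164]), (30, None), (0, [39, 19, -9, 0, -62, 141]), (-30, [51, 31, -4, 19, -79, 121]), (-45, [55, 39, -1, 24, -89, 116]), (-60, [57, 47, 2, 29, -99, 113])]
slab [(60, [-36, 48, 25, -47, -105, -140]), (45, [-31, 40, 17, -38, -93, -143]), (30, [-23, 32, 9, -28, -81, -149]), (0, None), (-30, [12, 21, -34, 40, -50, 137]), (-45, [17, 26, -39, 54, -56, 119]), (-60, [22, 33, -42, 61, -66, 105])]
slabup [(60, [-37, 39, 32, -51, -117, -153]), (45, [-31, 32, 27, -3
[... 3115 characters left out ...]
[55, 39, -1, 24, -89, -64]), (30, [51, 31, -4, 19, -79, -59]), (0, [39, 19, -9, 0, -62, -39]), (-30, [18, 18, -6, -33, -60, -3]), (-45, [6, 22, -5, -50, -67, 16]), (-60, [-3, 29, -5, -63, -77, 31])]
slab [(60, [22, 33, -42, 61, -66, -75]), (45, [17, 26, -39, 54, -56, -61]), (30, [12, 21, -34, 40, -50, -43]), (0, [-4, 21, -12, 0, -57, 4]), (-30, [-23, 32, 9, -28, -81, 31]), (-45, [-31, 40, 17, -38, -93, 37]), (-60, [-36, 48, 25, -47, -105, 40])]
slabup [(60, [23, 21, -34, 54, -78, -57]), (45, [20, 15, -28, 44, -72, -44]), (30, [14, 12, -19, 31, -69, -28]), (0, [-4, 15, 2, 0, -77, 4]), (-30, [-23, 25, 21, -28, -97, 23]), (-45, [-31, 32, 27, -39, -108, 26]), (-60, [-37, 39, 32, -51, -117, 27])]
```

Run:
```python
from station import r
from h import *
import json
J=[-1,0,0.];A=[0,-1.,0]
ms=[]
for i,p in enumerate([[.505,.235,.26],[.505,.15,.26]]):
    r.move_to(p,tilt(J,A,0));r.hold(.15)
    m=r.camera_model('wrist');im=r.read_camera('wrist');cv2.imwrite(f'pics/w{i+1}.png',im)
    ms.append({k:np.array(v).tolist() for k,v in m.items() if k in('intrinsics','R','t')})
json.dump(ms,open('wm.json','w'));print(r.observe()['time'])
```

```text
2.6
```

View pics/w1.png

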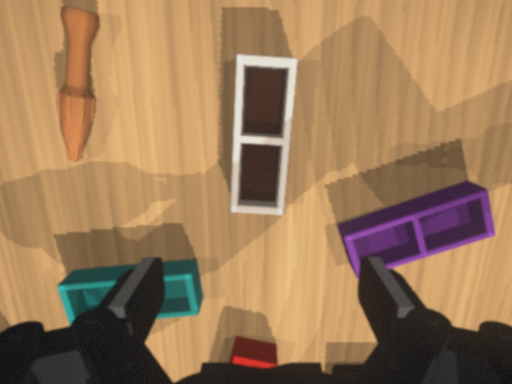

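View pics/w2.png

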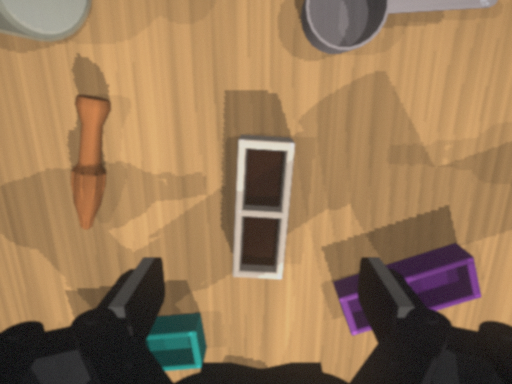

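Both wrist pictures show the mould with its two bars: (265,134) in the first and (265,208) in the second. The coloured look-alikes are well apart from it. I'll take the rim corners from both pictures.

Run:
```python
from h import *
import json
ms=json.load(open('wm.json'));C=[]
for i,m in enumerate(ms):
    im=cv2.imread(f'pics/w{i+1}.png');h=cv2.cvtColor(im,cv2.COLOR_BGR2HSV)
    mk=((h[...,1]<40)&(h[...,2]>165)).astype(np.uint8)
    mk[:, :225]=0; mk[:,305:]=0; mk[290:]=0
    cs,_=cv2.findContours(mk,cv2.RETR_EXTERNAL,cv2.CHAIN_APPROX_NONE)
    c=max(cs,key=cv2.contourArea);hu=cv2.convexHull(c)
    q=cv2.approxPolyN(hu,4,ensure_convex=True).reshape(-1,2).astype(float)
    ctr=q.mean(0);q=q[np.argsort(np.arctan2(q[:,1]-ctr[1],q[:,0]-ctr[0]))];C.append(q);print(q.round(1).tolist())
P=np.array([tri([(ms[0],a),(ms[1],b)])[0] for a,b in zip(*C)]);print(P.round(4))
for k in range(2):
    Q=np.array([onplane(ms[k],a,.04) for a in C[k]]);l=(Q[0]+Q[1]-Q[2]-Q[3])/2
    print('plane',Q.mean(0).round(4),np.linalg.norm(l).round(4),np.degrees(np.arctan2(-l[1],-l[0])).round(2),np.linalg.norm((Q[1]+Q[2]-Q[0]-Q[3])/2).round(4))
print(P.mean(0).round(4))
```

```text
[[236.0, 54.0], [297.0, 58.0], [282.0, 214.0], [231.0, 211.0]]
[[238.0, 139.0], [294.0, 143.0], [283.0, 240.0], [236.0, 235.0]]
[[ 0.5301  0.1246  0.0388]
 [ 0.4692  0.1284  0.0416]
 [ 0.4388  0.5129 -0.5308]
 [ 0.5908  0.5218 -0.5832]]
plane [0.5046 0.2103 0.04  ] 0.1679 86.48 0.0602
plane [0.5032 0.1836 0.04  ] 0.1142 86.5 0.0583
[ 0.5072  0.3219 -0.2584]
```

The mould centre is at (0.5046, 0.2103), yaw 86.5°, and two views put the rim at 0.040. I'll grasp it tilted 40° so that a 90° swing about the jaw axis stands it on its end.

```bash
cat >> h.py <<'E'
YAW=np.radians(86.5)
U=np.array([np.cos(YAW),np.sin(YAW),0]);JAW=np.array([-np.sin(YAW),np.cos(YAW),0]);O=-U
M0=np.array([.5046,.2103,0])
def pose(G,deg,back=0.):
    R=tilt(JAW,O,deg);a=R[:,2];return np.array(G)+a*(.027-back),R
E
python3 - <<'E'
from station import r
from h import *
G=M0+[0,0,.028]
p,R=pose(G,40,.10);r.move_to(p,R)
p,R=pose(G,40);r.line_to(p,feed=.12);
r.set_gripper(.055);o=r.observe();print(o['time'],o['opening'],o['wrist_force'])
im=r.read_camera('side');cv2.imwrite('pics/s1.png',im[100:300,150:400].repeat(3,0).repeat(3,1))
p,R=pose(M0+[0,0,.20],40);r.line_to(p,feed=.15);r.hold(.1)
o=r.observe();print(o['time'],o['opening'],o['wrist_force'])
im=r.read_camera('side');cv2.imwrite('pics/s2.png',im[50:250,150:400].repeat(3,0).repeat(3,1))
E
```

```text
4.8 0.06141008570348655 [-1.0977783   3.17441253  3.54059356]
6.25 0.061223959710240354 [ 0.10435909 -0.14328368 -2.81391132]
```

View pics/s1.png

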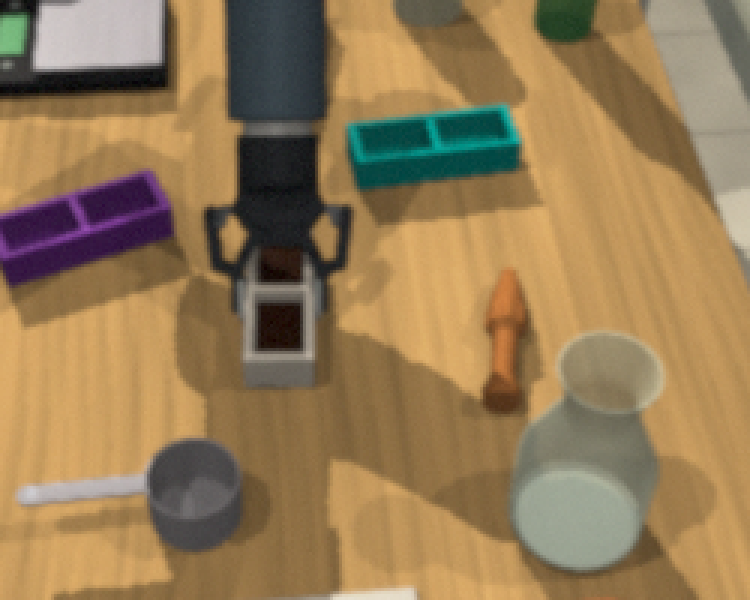

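View pics/s2.png

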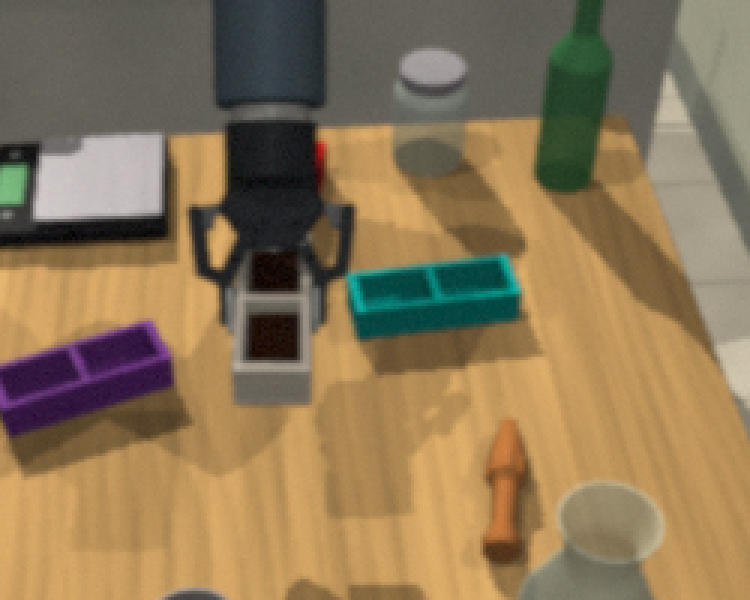

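The mould is held level with both bars in it. The pads are at the middle divider (side crop (272,300)). Next I'll swing it and stand it on end.

```bash
python3 - <<'E'
from station import r
from h import *
H=M0+[0,0,.20]
for d in (10,-20,-50):
    p,R=pose(H,d);r.move_to(p,R)
r.hold(.2);f0=np.array(r.observe()['wrist_force'])
for n in('side','scene'):
    im=r.read_camera(n);cv2.imwrite(f'pics/{n}3.png',im)
p,R=pose(M0+[0,0,.105],-50);r.line_to(p,feed=.15)
p,R=pose(M0+[0,0,.07],-50);hit=r.line_to(p,feed=.04,threshold=4)
r.hold(.1);o=r.observe();G=np.array(o['tcp_pos'])-.027*np.array(o['orientation'])[:,2]
print(hit,o['time'],G,f0,o['wrist_force'],o['opening'])
for n in('side','scene'):
    im=r.read_camera(n);cv2.imwrite(f'pics/{n}4.png',im)
E
python3 -c "
import cv2,numpy as np
for k in '34':
    a=cv2.imread(f'pics/side{k}.png')[50:290,130:370];b=cv2.imread(f'pics/scene{k}.png')[90:290,180:380]
    cv2.imwrite(f'pics/c{k}.png',np.hstack([cv2.resize(a,(400,400)),cv2.resize(b,(400,400))]))"
```

```text
True 9.5833 [0.50455398 0.21072008 0.08551662] [ 0.15733417 -0.24853684 -3.73822969] [0.46030729 0.20669281 4.90760614] 0.06110987097672997
```

View pics/c3.png

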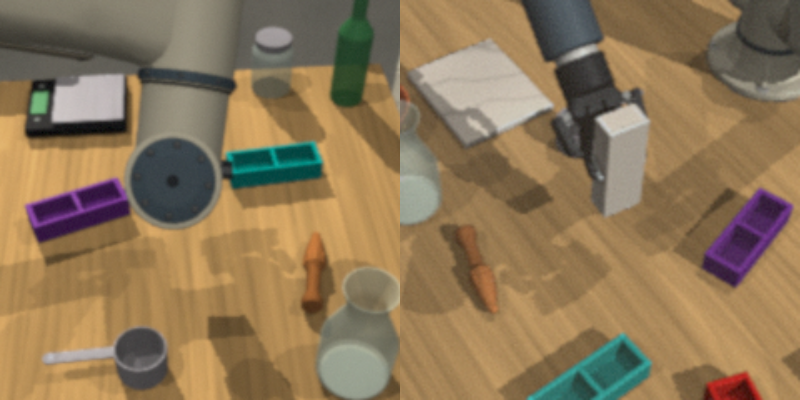

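View pics/c4.png

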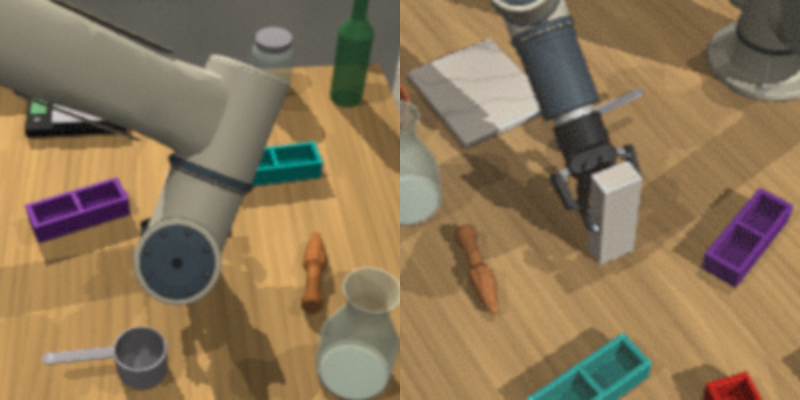

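It stands on its end (scene crop (615,215)) and made contact at the expected 85 mm. I'll release it, go round over the top and grasp it from the floor side.

```bash
python3 - <<'E'
from station import r
from h import *
r.set_gripper(.085)
G=M0+[0,0,.0855]
p,R=pose(G,-50,.12);r.line_to(p,feed=.2)
p,R=pose(M0-.05*U+[0,0,.33],-10);r.move_to(p,R)
p,R=pose(M0+.11*U+[0,0,.30],45);r.move_to(p,R)
G2=M0+.015*U+[0,0,.085]
p,R=pose(G2,60,.10);r.move_to(p,R);r.hold(.1)
print(r.observe()['time'])
m=r.camera_model('wrist')
np.savez('wm5.npz',K=m['intrinsics'],R=m['R'],t=m['t'])
for n in('wrist','scene','side'):
    im=r.read_camera(n);cv2.imwrite(f'pics/{n}5.png',im)
E
python3 -c "
import cv2,numpy as np
a=cv2.imread('pics/wrist5.png')[:,64:448];b=cv2.imread('pics/scene5.png')[90:290,180:380]
cv2.imwrite('pics/c5.png',np.hstack([cv2.resize(a,(400,400)),cv2.resize(b,(400,400))]))"
```

```text
13.1417
```

View pics/c5.png

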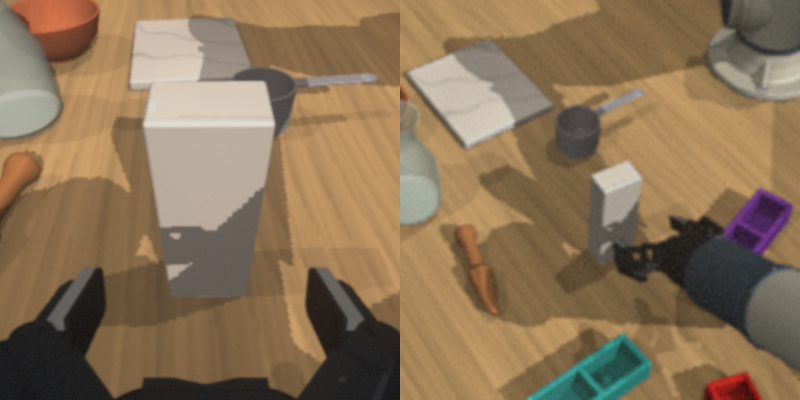

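Run:
```python
from h import *
z=np.load('wm5.npz');m=dict(intrinsics=z['K'],R=z['R'],t=z['t'])
for uv in [(205,119),(326,119),(324,79),(210,80)]:
    X=onplane(m,uv,.17);print(X.round(4),((X-M0)@U).round(4),((X-M0)@JAW).round(4))
for uv in [(227,284),(300,284)]:
    X=onplane(m,uv,0);print(X.round(4),((X-M0)@U).round(4),((X-M0)@JAW).round(4))
```

```text
[0.5347 0.2364 0.17  ] 0.0279 -0.0285
[0.477  0.2403 0.17  ] 0.0282 0.0294
[0.471  0.2033 0.17  ] -0.009 0.0331
[0.5338 0.2    0.17  ] -0.0085 -0.0298
[0.5378 0.235  0.    ] 0.0267 -0.0316
[0.4752 0.239  0.    ] 0.0269 0.0311
```

The floor face is at u = 27.5 mm, as expected. I'll grip it, lift it, turn it over and carry it above the slab.

```bash
python3 - <<'E'
from station import r
from h import *
G2=M0+.015*U+[0,0,.085]
p,R=pose(G2,60);r.line_to(p,feed=.12)
r.set_gripper(.055);print(r.observe()['opening'])
p,R=pose(G2+[0,0,.12],60);r.line_to(p,feed=.15)
H=G2+[0,0,.12]
for d in (30,0,-30):
    p,R=pose(H,d);r.move_to(p,R)
S=np.array([.512,-.196,.17])
p,R=pose(S,-30);r.line_to(p,R,feed=.25);r.hold(.2)
o=r.observe();print(o['time'],o['opening'],o['wrist_force'])
for n in('wrist','scene','side'):
    im=r.read_camera(n);cv2.imwrite(f'pics/{n}6.png',im)
E
python3 -c "
import cv2,numpy as np
a=cv2.imread('pics/side6.png')[144:,120:360];b=cv2.imread('pics/scene6.png')[50:250,130:330]
cv2.imwrite('pics/c6.png',np.hstack([cv2.resize(a,(400,400)),cv2.resize(b,(400,400))]))"
```

```text
0.06153550122643411
18.95 0.0616648557012801 [-0.3242049  -0.08806963 -3.51836317]
```

View pics/c6.png

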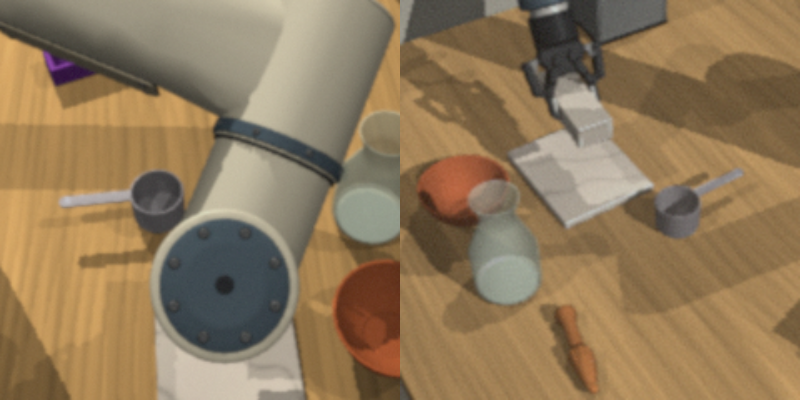

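View pics/wrist6.png

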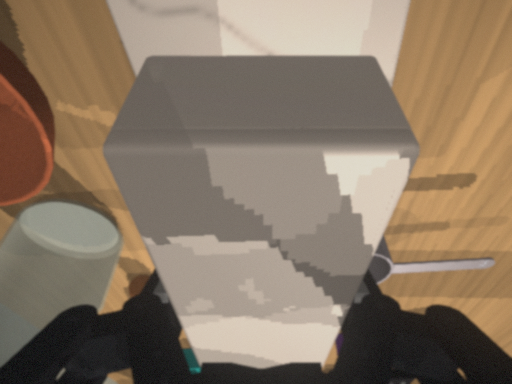

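The mould is upside down and level above the slab (scene crop (583,105)), with the marble below it. Now the first rap.

```bash
cat >> h.py <<'E'
S0=np.array([.512,-.196,0])
def gz(o): return np.array(o['tcp_pos'])-.027*np.array(o['orientation'])[:,2]
def rap(r,zc,start,feed,thr,over=.02):
    p,R=pose(S0+[0,0,zc+start],-30);r.line_to(p,feed=.1)
    p,R=pose(S0+[0,0,zc-over],-30);t0=r.observe()['time'];h=r.line_to(p,feed=feed,threshold=thr)
    o=r.observe();print('rap',h,round(o['time']-t0,3),gz(o).round(4),np.round(o['wrist_force'],1))
    return o
E
python3 - <<'E'
from station import r
from h import *
p,R=pose(S0+[0,0,.07],-30);r.line_to(p,feed=.15)
rap(r,.0425,.018,.10,12)
p,R=pose(S0+[0,0,.0425+.014],-30);r.line_to(p,feed=.1);r.hold(.1)
o=r.observe();print(o['time'],gz(o),o['wrist_force'],o['opening'])
for n in('scene','side'):
    im=r.read_camera(n);cv2.imwrite(f'pics/{n}7.png',im)
b=cv2.imread('pics/scene7.png')[90:190,150:290];cv2.imwrite('pics/c7.png',cv2.resize(b,None,fx=5,fy=5,interpolation=cv2.INTER_CUBIC))
E
```

```text
rap True 0.3 [ 0.5132 -0.1969  0.0406] [-0.  -0.9 -2.6]
20.875 [ 0.51189157 -0.19580314  0.05649627] [ 0.58961112  0.20015801 -3.60669593] 0.06168986441238061
```

View pics/c7.png

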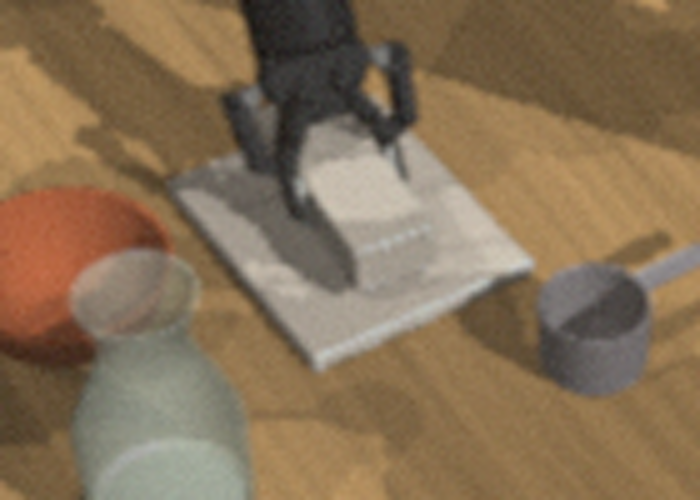

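```bash
cat >> h.py <<'E'
def weigh(r):
    r.hold(.15);f=[]
    for _ in range(5): r.hold(.02);f.append(r.observe()['wrist_force'][2])
    return round(float(np.mean(f)),2)
E
python3 - <<'E'
from station import r
from h import *
print(weigh(r))
for k in range(2):
    rap(r,.0415,.017,.10,12)
    p,R=pose(S0+[0,0,.0415+.015],-30);r.line_to(p,feed=.1)
    print('w',weigh(r))
o=r.observe();print(o['time'],o['opening'])
E
```

```text
-3.17
rap True 0.292 [ 0.5128 -0.1966  0.0389] [ 0.1  0.1 -1.6]
w -2.63
rap True 0.3 [ 0.5132 -0.1964  0.0379] [ 1.2 -0.1  1.9]
w -2.64
23.4167 0.06114573050037868
```

Run:
```python
from station import r
from h import *
p,R=pose(S0+[0,0,.0415+.046],-30);r.line_to(p,feed=.08)
print(weigh(r),r.observe()['time'])
for n in('scene','side','wrist'):
    im=r.read_camera(n);cv2.imwrite(f'pics/{n}8.png',im)
b=cv2.imread('pics/scene8.png')[90:190,150:290];cv2.imwrite('pics/c8.png',cv2.resize(b,None,fx=5,fy=5,interpolation=cv2.INTER_CUBIC))
```

```text
-2.72 24.1917
```

View pics/c8.png

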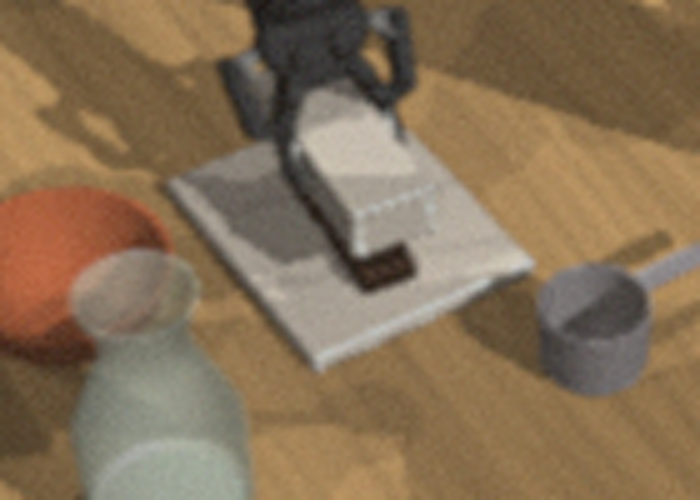

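Run:
```python
from station import r
from h import *
p,R=pose(S0+[0,0,.125],-30);r.line_to(p,feed=.08)
print(weigh(r),r.observe()['time'])
for n in('scene','side','wrist'):
    im=r.read_camera(n);cv2.imwrite(f'pics/{n}9.png',im)
b=cv2.imread('pics/scene9.png')[90:190,150:290];cv2.imwrite('pics/c9.png',cv2.resize(b,None,fx=5,fy=5,interpolation=cv2.INTER_CUBIC))
```

```text
-2.62 25.1917
```

View pics/c9.png

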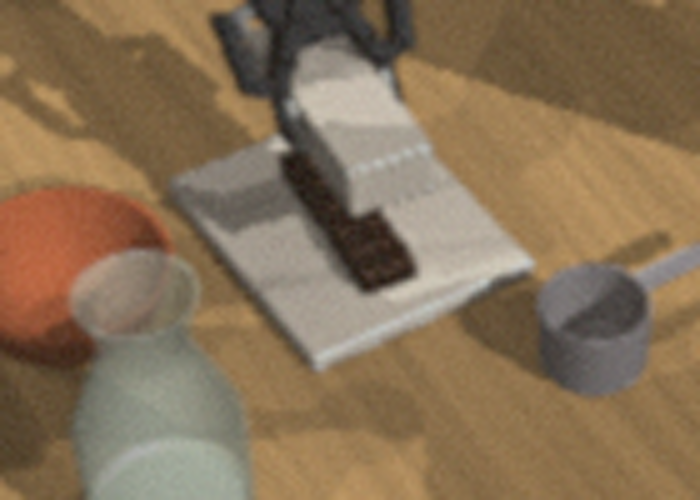

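View pics/side9.png

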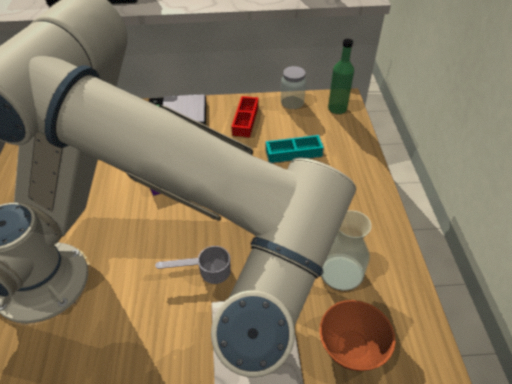

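Both dark bars lie in a row on the marble, from (285,155) to (410,285) in the scene crop. I'll carry the mould back to the clear wood and lay it down as held, upside down.

Run:
```python
from station import r
from h import *
p,R=pose(S0+[0,0,.19],-30);r.line_to(p,feed=.15)
p,R=pose(M0+[0,0,.19],-30);r.line_to(p,R,feed=.25)
p,R=pose(M0+[0,0,.05],-30);r.line_to(p,R,feed=.12);r.hold(.15)
im=r.read_camera('scene');cv2.imwrite('pics/scene10.png',im)
p,R=pose(M0+[0,0,.010],-30);h=r.line_to(p,R,feed=.03,threshold=4)
r.hold(.1);o=r.observe();print(h,o['time'],gz(o),o['wrist_force'],o['wrist_torque'])
im=r.read_camera('scene');cv2.imwrite('pics/scene11.png',im)
cv2.imwrite('pics/c11.png',cv2.resize(im[100:250,150:350],None,fx=4,fy=4,interpolation=cv2.INTER_CUBIC))
```

```text
True 30.2083 [0.50452337 0.21030485 0.02266391] [-0.81964998 -0.19430059  4.42287399] [-1.13433201  0.26454452  0.08138206]
```

View pics/c11.png

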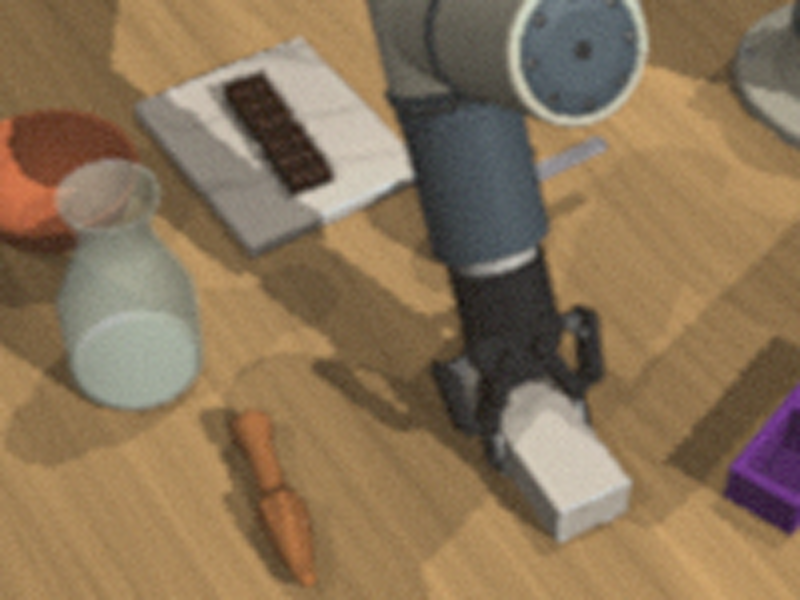

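The bars lie flat with the moulded pattern up (280,130 in the crop), and the mould is down on the wood (565,460). I'll release it, back off and check.

Run:
```python
from station import r
from h import *
r.set_gripper(.085)
o=r.observe();G=gz(o)
p,R=pose(G,-30,.13);r.line_to(p,R,feed=.12)
p,R=pose(M0-.07*U+[0,0,.30],0);r.move_to(p,R)
p,R=pose(M0+.19*U+[0,0,.33],0);r.move_to(p,R);r.hold(.3)
for n in('scene','side','wrist'):
    im=r.read_camera(n);cv2.imwrite(f'pics/{n}12.png',im)
a=cv2.imread('pics/side12.png')[144:,130:370];b=cv2.imread('pics/scene12.png')[90:260,150:320]
cv2.imwrite('pics/c12.png',np.hstack([cv2.resize(a,(400,400)),cv2.resize(b,(400,400))]))
print(r.observe()['time'])
```

```text
34.0333
```

View pics/c12.png

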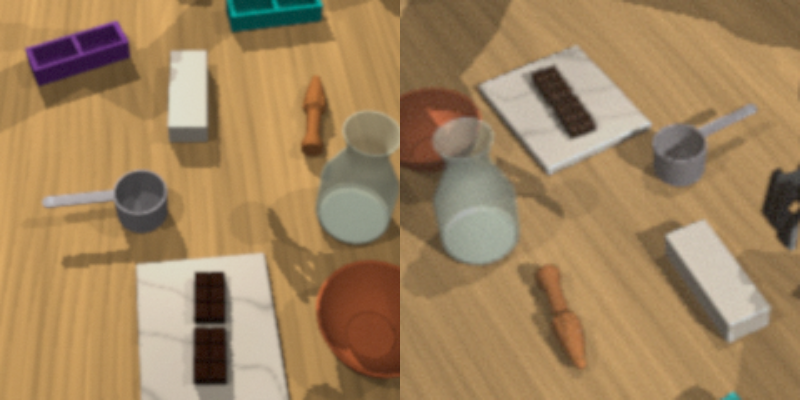

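View pics/wrist12.png

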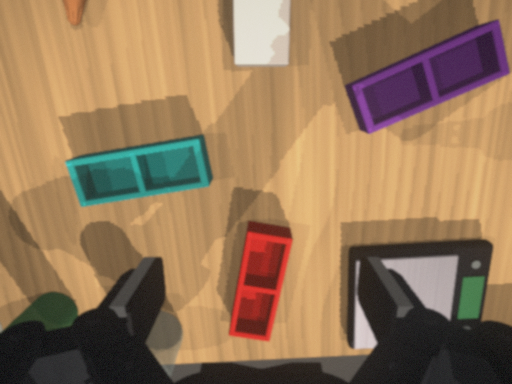

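Both bars lie flat on the slab with their pattern up (side crop (210,297) and (210,355)). The mould lies flat upside down on the wood (188,95), about 0.2 m from the slab, and the other things haven't visibly moved. Handing in.

Run:
```python
from station import r
r.job_done();print(r.observe()['time'])
```

```text
the job is handed in; nothing more can be done
the job is handed in; nothing more can be done
```

The job is handed in, about 34 s on the robot's clock against the 61 s limit; no verdict was reported. I stood the mould on its end, re-gripped it from the floor side, turned it upside down and carried it to the slab. Three raps freed both bars, and I laid the empty mould upside down on the wood.

**Last checks:** In the scene and side pictures both bars lie flat on the marble with the moulded face up. The mould lies flat and released on the wood, well clear of the slab. The reamer, bowl, cup and carafe show no visible movement, though I did not measure this.

**Where checks disagreed or went unmeasured:**
- **Camera mismatch:** The scene and side cameras disagreed by about 1 cm in y, so I took the mould's pose from the wrist camera. I placed the slab only roughly (about 5 mm), which was enough.
- **Wrist picture:** In the second wrist picture the shape mask missed the mould's far end. Its height was confirmed from two corners only.
- **Slip in the grip:** The contact height dropped about 3 mm over the three raps, probably because the mould slipped a little in the grip. It did no visible harm.
- **Wrist force:** The weight readings were noisy and only suggested that both bars were out. The pictures settled it.
- **Rap force:** I did not log the peak force. Each rap stopped on a 12 N change in force.

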